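# Make up two press kits

## Task

Make up the two kits in the blue kitting trays from the loose stock standing on the table just behind them. Into the tray with two recesses go the closed white tube and the tall slim steel die; into the tray with three recesses go the open white tube, the short wide steel die and the loose white snap cap. Stand each tube in its tray's large round recess, each die in the small round one and lay the cap in the square one, all seated on the recess floor and the same way up as they are now, never tipping a tube over, and leave the brass die and the tape roll where they are.

Things in the scene. Friction and masses are not known exactly. Their poses are not given: they have to be found in the camera images.
- capped_tube_mid (a point): white product tube with a closed, capped top, upright cylinder 45 mm in diameter, 118 mm tall, about 47-73 g; the point is its centre, half-way up; z up
- open_tube_mid (a point): white product tube open at the top (one can look into it), same size as the closed one: 45 mm in diameter, 118 mm tall, about 27-42 g; the point is its centre, half-way up; z up
- tall_die_mid (a point): tall slim steel press die, 18 mm in diameter, 30 mm tall, standing on its foot, about 36-56 g; the point is its centre, half-way up; z up
- short_die_mid (a point): short wide steel press die, 26 mm in diameter, 18 mm tall, standing on its foot, about 36-56 g; the point is its centre, half-way up; z up
- snap_cap_mid (a point): loose white snap cap, a flat disc 46 mm in diameter, 12 mm thick, lying flat, about 11-17 g; the point is its centre, half-way up; z up
- tray_two: blue kitting tray, a plate 90 mm (its x) by 170 mm (its y), 12 mm thick, with two grey-lined recesses 5 mm deep (recess floor 7 mm above the table), fixed to the table. Origin: centre of its underside, on the table; z up. Large round recess, 62 mm in diameter, centred at x 0, y +40 mm of its frame; small round recess, 44 mm in diameter, at x 0, y -40 mm. A tab projects about 10 mm at each end
- tray_three: blue kitting tray, a plate 90 mm (its x) by 240 mm (its y), 12 mm thick, with three grey-lined recesses 5 mm deep (recess floor 7 mm above the table), fixed to the table. Origin: centre of its underside, on the table; z up. Large round recess, 62 mm in diameter, centred at x 0, y +78 mm of its frame; small round recess, 44 mm in diameter, at x 0, y 0; square recess, 62 by 62 mm, at x 0, y -78 mm. A tab projects about 10 mm at each end
- brass_die_mid (a point): brass-coloured press die, 22 mm in diameter, 24 mm tall, standing among the stock: a bystander, not to be moved; the point is its centre, half-way up; z up
- tape: tan roll of packing tape lying flat, 102 mm outside diameter, 24 mm high: a bystander, not to be moved; origin at the centre of its underside

How it is judged:
By the outcome, as a careful person would: the job done as asked, in the order asked, and still so for the second after the job is handed in, with the robot touching nothing.
It also fails if it takes over 138 s, if anything falls off the work surface, if the arm or the gripper's body presses on something with over 40 N, if the wrist force passes 120 N, or if a joint passes its speed limit or range.

## Robot

A 7-joint arm with a two-finger parallel gripper is mounted at the origin on a cart in front of the work surface, level with it; the furniture and walls round the work are solid. World frame = base frame: x ahead of the robot, y to its left, z up, the work surface at z = 0. Lengths are in mm, angles in degrees, forces in N, time in s.
With the tool pointing down it reaches from about 425 to 875 mm from the base axis. Payload 4.7 kg.
Tool frame: the origin (TCP) lies at the very end of the fingers, on their centre line; the grasp point (between the pads) lies 19 mm behind it; z points along the fingers, y is the line along which they close (so a half turn about z gives the same grasp; the last joint's range is limited). The gripper opens to 87 mm and grips with 3 to 60 N. Pads are 19 mm wide; open, the fingers measure 117 mm over their backs; the gripper's body (75 mm by 190 mm) begins 51 mm behind the grasp point.
Start: joints at [72.313, 18.392, -4.016, 83.108, 1.295, 78.541, -3.26], TCP at [206.175, -616.456, 222.587] pointing down, gripper open.
Joint ranges: [-163.93, 163.93], [-17.29, 119.83], [-79.2, 71.16], [3.27, 140.29], [-89.18, 269.18], [5.43, 117.66], [-154.24, 154.24]. Speed limits (degrees/s): [147.25, 147.25, 180, 180, 180, 180, 180].

## Interface

Orientations are given as a 3x3 rotation matrix whose columns are the frame's x, y, z axes.
In Python, from plant import state, camera, calibration, finish_job, cut_out gives the robot as it stands.
- The arm moves only by the tool play_rows, never from a script. Its argument "motion" is text: rows parted by semicolons, each of 7 numbers parted by spaces: the closure, from 0 (fully open) to 1 (shut), then the shift along the tool's x, y, z in mm, then the turn, a rotation vector about the tool's x, y, z in degrees. In form: hand tx ty tz rx ry rz; .... A call has 1 to 10 rows; each row shifts and turns the commanded pose from where the row before left it, along the tool's axes as they then stand; what a row does not reach is not made up. A row lasts 1/8 s, in which the tool goes at most 62.5 mm and 10.7 degrees, less where a joint would pass 70% of its speed; a pose out of reach is approached as far as the arm can. A call is refused whole if a number of a shift passes 62.5 or a number of a turn 10.7, either way. A call with a gripper value outside its range is refused whole. The fingers move at their own pace and stop on an object; "grip_force" is the grip in N (left out, the last holds). Time passes only in rows, so rows that do not move let the fingers close. It gives the time, the measured TCP pose, the force, the opening and the grip force at its end, in the units of the state.
- state(): the state, without advancing time (a new reading comes with each control period).
- camera(name): name is "scene" or "top" or "wrist"; returns (picture, depth): 480x640x3 uint8, red, green, blue; 480x640 float32, mm along the optical axis (not along the pixel's ray), 0 where there is no reading.
- calibration(name): a dict with "intrinsics" (3x3 intrinsics, pixels), "extrinsics" (4x4, takes a point from camera to world coordinates); the wrist camera has in their place "T_tool_cam" (4x4, takes a point from camera to tool coordinates, whose origin is the TCP and whose axes are the flange's). Camera axes: x right, y down, z forward; pixel columns grow to the right and rows downward; lengths in mm; the calibration is good to about 2 mm. A picture is of the moment at which its call begins: read the wrist's pose just before it. calibration takes no time and is no camera call.
- finish_job(): hands the job in; it is judged then, once.
Trained networks look in the newest picture that a camera, given by its name, has taken for a name from the list of things; names that differ only in an ending like _2 or _b are one class to them, and where a whole thing is asked for, a point or a joint stands for the part that bears it (a point fixed in the world has none). Each returns a list of dicts, best first, with "p" (0 to 1); they miss things now and then, are a little off and sometimes report something else, mostly with a low value. They report only what shows in the picture. A call takes as long as a camera call.
- cut_out(camera, query): "pixels" (480x640 bool, what is visible of it) and "xy" ([column, row] in pixels, amid what is visible of it).
The state is a dict: "time": time; "joint_positions": joint angles; "qvel": joint speeds; "effort": joint torques, N m; "tcp_pos": TCP position; "tool_rot": TCP orientation; "ft_force": force on the tool from outside, world axes, zero at the start; "moment": the same for the moment, N m; "grip_width": finger opening in mm; "grip_force": force on a finger pad.
Only numpy, scipy, OpenCV 4.12 (cv2) and the standard library are available. Lean on these libraries where they do the work, as an engineer would, in place of code of your own. Each camera call takes 0.05 s, during which the arm holds its last target. There are 200 camera calls.

## Working session

There is one attempt and no reset: what is moved stays moved. The work goes in short steps, Python scripts to look and compute and a tool call to move; the robot and the scene stay as the last step left them, time stands still between calls to the robot, and variables do not carry over. Pictures are saved under pics/ and viewed, at most 14 in all, crops included, and the job is handed in when it is done.

Besides the shell and the picture viewer there is one more tool, called after "Request:" by a JSON object that holds its "fn" and its "kwargs". play_rows: Moves the arm, as the interface text tells. Its arguments: {"type":"object","properties":{"motion":{"type":"string"},"grip_force":{"type":"number"}},"required":["motion"]}

```bash
mkdir -p pics
cat > h.py <<'E'
from plant import *
import numpy as np, cv2
def world(name,d,mask=None,st=None):
    c=calibration(name);K=np.array(c["intrinsics"])
    if name=="wrist":
        T=np.eye(4);T[:3,:3]=st["tool_rot"];T[:3,3]=st["tcp_pos"];T=T@np.array(c["T_tool_cam"])
    else: T=np.array(c["extrinsics"])
    v,u=np.mgrid[:480,:640]
    P=np.stack([(u-K[0,2])/K[0,0]*d,(v-K[1,2])/K[1,1]*d,d],-1)
    return P@T[:3,:3].T+T[:3,3]
E
python3 - <<'E'
from h import *
s=state();print(s["time"],s["tcp_pos"],np.round(s["tool_rot"],3),s["grip_width"])
for n in["top","scene"]:
    p,d=camera(n);cv2.imwrite(f"pics/{n}0.png",p[:,:,::-1]);W=world(n,d)
    np.savez(f"{n}0.npz",p=p,d=d,W=W)
    for q in["capped_tube_mid","open_tube_mid","tall_die_mid","short_die_mid","snap_cap_mid","tray_two","tray_three","brass_die_mid","tape"]:
        for r in cut_out(n,q)[:2]:
            m=r["pixels"]&(d>0);w=W[m]
            if len(w): 
                zt=np.percentile(w[:,2],95);t=w[w[:,2]>zt-4]
                print(n,q,round(r["p"],2),np.round(r["xy"]),m.sum(),"ztop",round(zt,1),"mid",np.round((t.max(0)+t.min(0))/2,1),"ext",np.round(t.max(0)-t.min(0),1))
E
```

```text
0.0 [ 205.96175503 -615.93079919  221.47364658] [[ 0.948  0.317 -0.001]
 [ 0.317 -0.948  0.002]
 [-0.    -0.002 -1.   ]] 87.02644105823153
top capped_tube_mid 0.89 [364. 196.] 584 ztop 120.8 mid [6.719e+02 3.000e-01 1.206e+02] ext [43.1 42.5  7.5]
top open_tube_mid 0.94 [350. 244.] 461 ztop 117.6 mid [575.8  27.6 118.4] ext [42.6 44.2  9.6]
top short_die_mid 0.59 [447. 192.] 103 ztop 20.7 mid [ 681.9 -173.4   19.6] ext [19.  19.2  5.7]
top snap_cap_mid 0.57 [302. 202.] 399 ztop 15.8 mid [668.  127.   15.9] ext [44.5 44.4  8.1]
top tray_two 0.66 [369. 293.] 3632 ztop 15.8 mid [474.6 -13.6  16.2] ext [ 90.1 186.6   8.8]
top tray_three 0.87 [233. 300.] 5037 ztop 15.4 mid [464.9 278.2  16.5] ext [102.4 254.8  10.1]
top tape 0.67 [418. 216.] 793 ztop 27.9 mid [607.5 -91.4  27.5] ext [97.8 99.5  7.3]
scene capped_tube_mid 0.98 [304. 213.] 1557 ztop 119.6 mid [672.6   1.3 118.6] ext [43.2 43.2  6. ]
scene open_tube_mid 0.66 [338. 234.] 1744 ztop 117.3 mid [575.9  28.6 117.4] ext [45.7 48.8  8. ]
scene tall_die_mid 0.52 [217. 344.] 194 ztop 31.7 mid [577.1 328.7  30.9] ext [12.5 12.6  6.2]
scene snap_cap_mid 0.58 [265. 267.] 372 ztop 14.9 mid [668.2 127.6  13.5] ext [48.1 46.1  5.2]
scene tray_two 0.74 [399. 271.] 3314 ztop 15.1 mid [474.8 -12.   13.9] ext [ 95.4 190.9   5.7]
scene tray_three 0.71 [290. 369.] 8581 ztop 14.9 mid [464.6 281.   14. ] ext [105.1 260.    6.2]
scene brass_die_mid 0.72 [274. 300.] 191 ztop 26.0 mid [582.  192.2  24.5] ext [15.1 17.9  5.2]
scene tape 0.75 [365. 229.] 965 ztop 26.8 mid [602.1 -92.3  25.8] ext [ 93.1 104.7   5.9]
scene tape 0.22 [307. 216.] 1525 ztop 119.5 mid [671.5   1.7 118.6] ext [40.9 42.4  6.1]
```

View pics/top0.png

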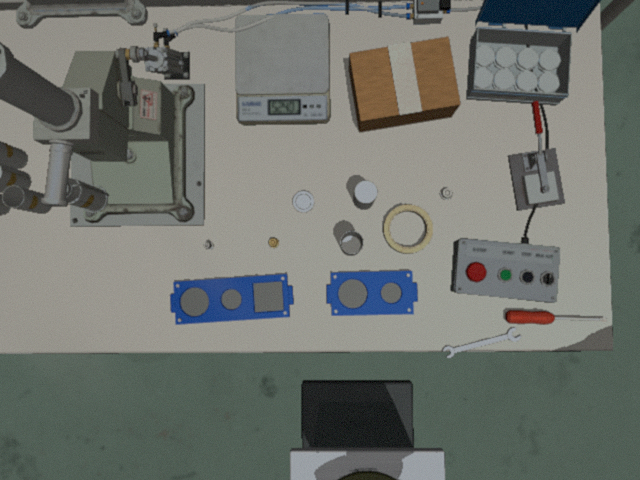

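View pics/scene0.png

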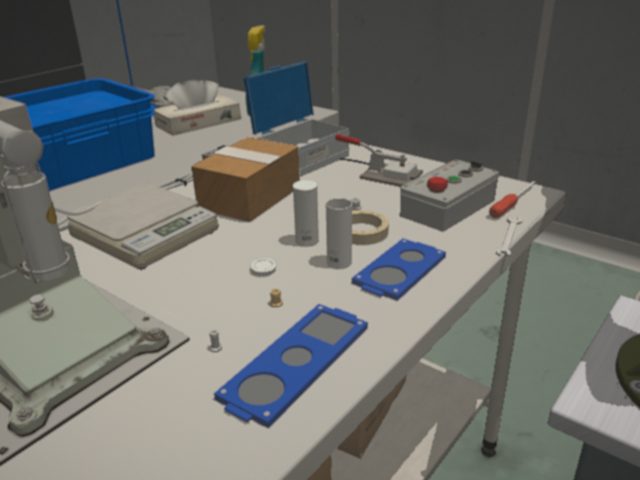

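The top view shows the trays at (233,298) and (371,292). The capped tube is at (365,190), the open tube at (350,242), the cap at (303,201), the short die at (446,192), the tall die at (209,244) and the brass die at (273,241). Image up is +x and image left is +y. The scene view agrees. Next I'll get the recess centres.

Run:
```python
from h import *
for n in["top","scene"]:
    z=np.load(f"{n}0.npz");p,W,d=z["p"].astype(int),z["W"],z["d"]
    blue=((p[:,:,2]-p[:,:,0])>40)
    tab=W[(d>0)&(np.abs(W[:,:,2])<8)&(W[:,:,0]>380)&(W[:,:,0]<760)&(abs(W[:,:,1])<400)];print(n,"table z",np.median(tab[:,2]))
    for nm,y0,y1 in[("two",-130,110),("three",130,430)]:
        m=(blue&(d>0)&(W[:,:,0]>390)&(W[:,:,0]<540)&(W[:,:,1]>y0)&(W[:,:,1]<y1)).astype(np.uint8)
        k,l,s,_=cv2.connectedComponentsWithStats(m);m=(l==1+np.argmax(s[1:,4])).astype(np.uint8)
        r=cv2.minAreaRect(W[m>0][:,:2].astype(np.float32));print(n,nm,"rect",np.round(r[0],1),np.round(r[1],1),round(r[2],2))
        c,h=cv2.findContours(m,cv2.RETR_CCOMP,cv2.CHAIN_APPROX_NONE)
        for i,cc in enumerate(c):
            if h[0][i][3]>=0 and cv2.contourArea(cc)>60:
                f=np.zeros_like(m);cv2.drawContours(f,[cc],-1,1,-1);w=W[(f>0)&(d>0)]
                print("  hole",np.round(w.mean(0),1),np.round(np.ptp(w,axis=0),1))
    # dies: points 10..40 above table
    m=((W[:,:,2]>10)&(W[:,:,2]<40)&(W[:,:,0]>540)&(W[:,:,0]<760)&(W[:,:,1]>-220)&(W[:,:,1]<370)).astype(np.uint8)
    k,l,s,_=cv2.connectedComponentsWithStats(m)
    for i in range(1,k):
        if s[i,4]>8:
            w=W[l==i];t=w[w[:,2]>w[:,2].max()-5];print("  blob",s[i,4],np.round(t.mean(0),1),np.round(np.ptp(w,axis=0),1))
```

```text
top table z 0.25903906905136864
top two rect [475.1 -15.9] [ 90.1 188.1] 0.65
  hole [475.6 -55.3   7.7] [43.8 46.  18.4]
  hole [474.5  24.8   7.8] [62.6 64.6 18.5]
top three rect [465.4 280.1] [ 90.1 260.1] 3.47
  hole [464.9 279.9   7.9] [46.  47.8 19. ]
  hole [460.3 357.5   7.7] [62.8 64.6 19. ]
  hole [469.5 201.9   7.6] [66.9 67.1 17.2]
  blob 17 [752.9 354.5  11.7] [13.4 10.6  5. ]
  blob 10 [750.  344.1  11.1] [8.7 8.7 2.7]
  blob 35 [727.8 350.   11.7] [26.6 27.1  5.4]
  blob 85 [ 681.8 -173.5   19.2] [19.  20.4 11.9]
  blob 285 [668.1 123.   16.2] [44.8 44.7 10. ]
  blob 24 [684.  357.6  11.6] [13.3 22.2  4.3]
  blob 30 [658.1   8.2  35.9] [18.6 39.3 28.3]
  blob 114 [648.8 366.7  27.7] [42.6 14.6 20.6]
  blob 893 [609.4 -91.3  27.6] [100.4 101.3  21.2]
  blob 18 [654.4 342.7  11.1] [17.3  8.8  2.7]
  blob 14 [638.1 347.3  11. ] [10.7 13.1  2.9]
  blob 12 [591.6  15.5  39.2] [ 9.7 16.8 23.3]
  blob 58 [582.3 190.6  25.8] [17.1 14.6 12. ]
  blob 51 [ 562.1 -185.    38. ] [41.2  6.8 28. ]
  blob 43 [577.9 327.3  30.5] [14.  11.7 23.2]
scene table z 1.7706215687476288
scene two rect [474.8 -14.8] [ 92.6 191.4] 0.95
  hole [477.   20.5   9.7] [62.3 67.   8.2]
  hole [478.2 -60.2   9.9] [45.8 50.2  9.9]
scene three rect [464.8 279.1] [ 92.9 261.4] 3.36
  hole [461.9 355.    9.3] [64.5 63.5  9.7]
  hole [466.8 276.6   9.4] [48.3 47.1 10.5]
  hole [471.2 198.3   9.4] [69.  69.4  9.4]
  blob 63 [ 681.4 -172.4   19.8] [22.1 23.7 12.2]
  blob 232 [ 558.5 -184.6   37.4] [44.  13.  29.9]
  blob 756 [590.4 -97.5  25.6] [ 97.  104.7  18.8]
  blob 325 [661.9  14.2  37.5] [39.  40.3 29.8]
  blob 377 [565.5  41.   37.8] [42.  37.6 29.5]
  blob 304 [667.9 128.2  13.3] [48.1 46.1  5.9]
  blob 127 [582.1 191.4  24.9] [17.1 20.2 17. ]
  blob 385 [645.9 366.8  26.8] [139.7  31.   20. ]
  blob 9 [746.7 343.2  11. ] [12.1  6.1  2.5]
  blob 23 [705.4 362.7  10.6] [16.7 14.4  1.7]
  blob 140 [577.8 328.3  31. ] [14.7 14.7 23.9]
```

Request:
{"fn": "play_rows", "kwargs": {"motion": "0 0 0 -30 0 0 9.2; 0 0 0 -30 0 0 9.3; 0 0 0 0 0 0 0", "grip_force": 15}}

```text
time: 1.38
tcp_pos: [206.7, -617.8, 285.7]
tool_rot: [[1.0, 0.0, 0.002], [0.0, -1.0, -0.005], [0.002, 0.005, -1.0]]
ft_force: [0.3, -0.6, -0.5]
grip_width: 87.1
grip_force: 0.0
```

Request:
{"fn": "play_rows", "kwargs": {"motion": "0 40 -37.5 0 0 0 0;0 40 -37.5 0 0 0 0;0 40 -37.5 0 0 0 0;0 40 -37.5 0 0 0 0;0 40 -37.5 0 0 0 0;0 40 -37.5 0 0 0 0;0 40 -37.5 0 0 0 0;0 40 -37.5 0 0 0 0;0 40 -37.5 0 0 0 0;0 40 -37.5 0 0 0 0"}}

```text
time: 2.62
tcp_pos: [606.9, -240.2, 281.3]
tool_rot: [[1.0, 0.002, -0.001], [0.002, -1.0, 0.0], [-0.001, -0.0, -1.0]]
ft_force: [1.1, 0.1, 0.9]
grip_width: 87.2
grip_force: 0.0
```

Request:
{"fn": "play_rows", "kwargs": {"motion": "0 38 -35 30 0 0 0;0 37 -34 35 0 0 0;0 0 0 40 0 0 0;0 0 0 0 0 0 0; 0 0 0 0 0 0 0"}}

```text
time: 3.25
tcp_pos: [681.3, -173.8, 178.7]
tool_rot: [[1.0, -0.001, 0.001], [-0.001, -1.0, -0.001], [0.001, 0.001, -1.0]]
ft_force: [0.3, -0.5, 0.3]
grip_width: 87.5
grip_force: 0.0
```

```bash
cat > wr.py <<'E'
from h import *
import sys
s=state();p,d=camera("wrist");W=world("wrist",d,st=s)
print(s["time"],np.round(s["tcp_pos"],1),np.round(s["joint_positions"],0),"w",round(s["grip_width"],1))
cv2.imwrite(f"pics/{sys.argv[1]}.png",p[:,:,::-1]);np.savez("w.npz",p=p,d=d,W=W)
for q in sys.argv[2:]:
    for r in cut_out("wrist",q)[:2]:
        m=r["pixels"]&(d>0);w=W[m];zt=np.percentile(w[:,2],95);t=w[w[:,2]>zt-4]
        print(q,round(r["p"],2),np.round(r["xy"]),m.sum(),"ztop",round(zt,1),"mid",np.round((np.percentile(t,99,0)+np.percentile(t,1,0))/2,1),"ext",np.round(np.percentile(t,99,0)-np.percentile(t,1,0),1))
E
python3 wr.py w1 short_die_mid tape
```

```text
3.25 [ 681.3 -173.8  178.7] [ 27.  27. -21.  77.  10.  77. -84.] w 87.5
short_die_mid 0.96 [314. 219.] 610 ztop 19.1 mid [ 684.  -174.5   17.7] ext [18.4 20.1  4.8]
tape 0.57 [233. 262.] 3833 ztop 25.2 mid [609.1 -92.   23.9] ext [99.4 94.1  4.4]
```

View pics/w1.png

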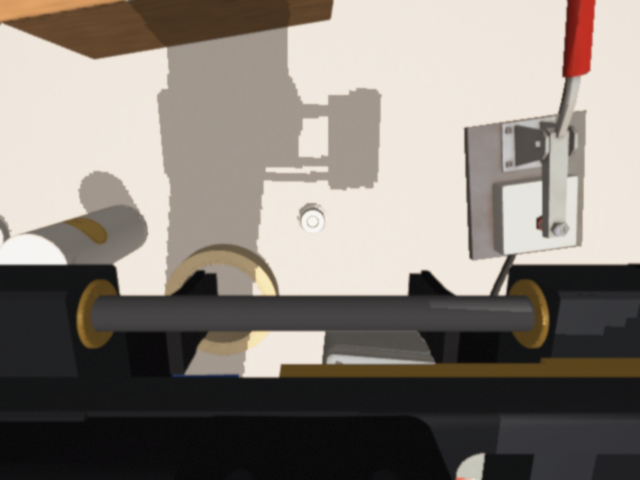

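The wrist view shows the short die at (312,219), midway between the fingers and close to the other estimates. I'll go down and grip it.

Request:
{"fn": "play_rows", "kwargs": {"motion": "0 1 0 45 0 0 0;0 0 0 45 0 0 0;0 0 0 40 0 0 0;0 0 0 27 0 0 0;0 0 0 15 0 0 0;0 0 0 0 0 0 0"}}

```text
time: 4.15
tcp_pos: [682.1, -172.8, 5.6]
tool_rot: [[1.0, -0.0, -0.0], [-0.0, -1.0, -0.0], [-0.0, 0.0, -1.0]]
ft_force: [-0.8, 0.1, 0.1]
grip_width: 86.9
grip_force: 0.0
```

Request:
{"fn": "play_rows", "kwargs": {"motion": "1 0 0 0 0 0 0;1 0 0 0 0 0 0;1 0 0 0 0 0 0;1 0 0 0 0 0 0;1 0 0 0 0 0 0;1 0 0 0 0 0 0;1 0 0 0 0 0 0;1 0 0 0 0 0 0"}}

```text
time: 5.15
tcp_pos: [682.2, -172.5, 5.5]
tool_rot: [[1.0, -0.0, -0.0], [-0.0, -1.0, -0.0], [-0.0, 0.0, -1.0]]
ft_force: [-0.2, -0.0, -0.3]
grip_width: 25.4
grip_force: 15.0
```

Request:
{"fn": "play_rows", "kwargs": {"motion": "1 0 0 -40 0 0 0;1 0 0 -40 0 0 -10;1 0 0 -40 0 0 -10;1 0 0 -35 0 0 -10;1 0 0 -20 0 0 -10;1 0 0 0 0 0 -10;1 0 0 0 0 0 -10;1 0 0 0 0 0 -10;1 0 0 0 0 0 -10;1 0 0 0 0 0 -10"}}

```text
time: 6.4
tcp_pos: [682.0, -172.5, 180.4]
tool_rot: [[-0.006, 1.0, -0.0], [1.0, 0.006, -0.0], [-0.0, -0.0, -1.0]]
ft_force: [-0.7, 0.7, -0.3]
grip_width: 25.2
grip_force: 15.0
```

Request:
{"fn": "play_rows", "kwargs": {"motion": "1 30 -10 0 0 0 0;1 48 -22 0 0 0 0;1 48 -24 0 0 0 0;1 50 -25 0 0 0 0;1 50 -25 0 0 0 0;1 50 -25 0 0 0 0;1 50 -25 0 0 0 0;1 50 -25 0 0 0 0;1 46 -22 0 0 0 0;1 30 -14 0 0 0 0"}}

```text
time: 7.65
tcp_pos: [463.4, 282.2, 180.9]
tool_rot: [[-0.003, 1.0, 0.001], [1.0, 0.003, 0.0], [0.0, 0.001, -1.0]]
ft_force: [0.4, -0.2, -0.1]
grip_width: 25.3
grip_force: 15.0
```

```bash
python3 wr.py w2 tray_three short_die_mid
```

```text
7.65 [463.4 282.2 180.9] [ 14.  13. -54. 100.  11.  72. -42.] w 25.3
tray_three 0.86 [311. 171.] 21245 ztop 13.3 mid [462.9 280.5  11.7] ext [ 92.5 243.9   4.5]
short_die_mid 0.62 [314. 280.] 1571 ztop 194.2 mid [464.3 288.7 192.7] ext [19.2  7.8  4.6]
```

View pics/w2.png

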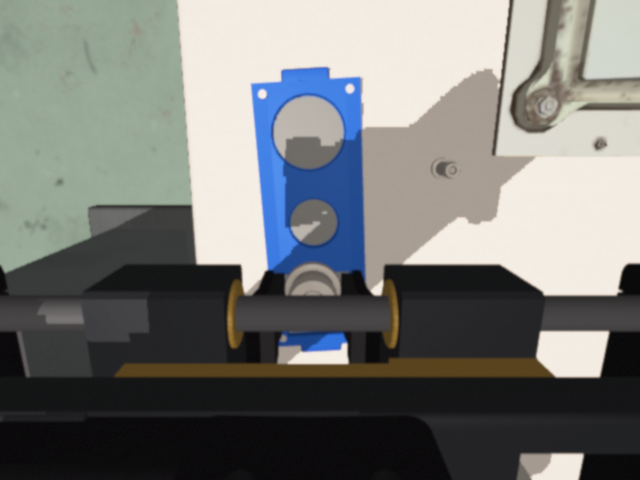

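The short die is held. The tray's large recess shows at (308,131), the small one at (313,222), and the tall die at (445,168). I'll measure the recess centre from this view, then place the die.

Run:
```python
from h import *
z=np.load("w.npz");W=z["W"];K=np.array(calibration("wrist")["intrinsics"])
s=state();T=np.eye(4);T[:3,:3]=s["tool_rot"];T[:3,3]=s["tcp_pos"];T=T@np.array(calibration("wrist")["T_tool_cam"])
for n,px in[("large",(308,131)),("small",(313,222))]: print(n,np.round(W[px[1],px[0]],1))
for n,c in[("large",(460.5,357.5,12)),("small",(465.2,279.7,12)),("die",(577.7,328,30))]:
    q=np.linalg.inv(T)@np.r_[c,1];print(n,np.round((K@q[:3])[:2]/q[2],0))
m=(W[:,:,2]>20)&(W[:,:,2]<40)&(abs(W[:,:,0]-577)<30)&(abs(W[:,:,1]-328)<30);w=W[m];print("tall die",np.round(np.median(w,0),1),np.round(np.ptp(w,axis=0),1))
```

```text
large [460.4 359.    6. ]
small [464.9 279.9   8.6]
large [308. 132.]
small [313. 222.]
die [451. 169.]
tall die [577.5 327.8  29.4] [12.4 13.2 11.7]
```

Request:
{"fn": "play_rows", "kwargs": {"motion": "1 -2.5 1.8 40 0 0 0;1 0 0 45 0 0 0;1 0 0 40 0 0 0;1 0 0 25 0 0 0;1 0 0 12 0 0 0;1 0 0 5 0 0 0;1 0 0 1 0 0 0;1 0 0 0 0 0 0"}}

```text
time: 8.8
tcp_pos: [467.8, 277.3, 13.4]
tool_rot: [[0.0, 1.0, 0.002], [1.0, -0.0, 0.0], [0.0, 0.002, -1.0]]
ft_force: [-1.4, 1.0, -0.2]
grip_width: 25.5
grip_force: 15.0
```

Request:
{"fn": "play_rows", "kwargs": {"motion": "0.5 0 0 0 0 0 0;0.5 0 0 0 0 0 0;0.5 0 0 0 0 0 0;0.5 0 0 0 0 0 0;0.4 0 0 -20 0 0 0;0 0 0 -40 0 0 0;0 0 0 -40 0 0 0;0 0 0 -30 0 0 0;0 0 0 0 0 0 0"}}

```text
time: 9.93
tcp_pos: [468.7, 278.5, 146.3]
tool_rot: [[-0.0, 1.0, 0.006], [1.0, 0.0, 0.002], [0.002, 0.006, -1.0]]
ft_force: [0.8, 0.3, 0.5]
grip_width: 82.9
grip_force: 0.0
```

Request:
{"fn": "play_rows", "kwargs": {"motion": "0 -20 30 0 0 0 0;0 -35 45 0 0 0 0;0 -35 45 0 0 0 0;0 -35 45 0 0 0 0;0 -26 34.5 0 0 0 0;0 0 0 0 0 0 0;0 0 0 0 0 0 0"}}

```text
time: 10.8
tcp_pos: [665.5, 126.9, 141.8]
tool_rot: [[-0.001, 1.0, -0.002], [1.0, 0.001, 0.001], [0.001, -0.002, -1.0]]
ft_force: [-0.3, 0.6, 0.3]
grip_width: 86.8
grip_force: 0.0
```

```bash
python3 wr.py w3 snap_cap_mid capped_tube_mid brass_die_mid
```

```text
10.8 [665.5 126.9 141.8] [ 19.  31. -45.  83.  22.  75. -27.] w 86.8
snap_cap_mid 0.6 [317. 227.] 2615 ztop 13.2 mid [669.3 127.3  11.7] ext [43.4 42.2  4.2]
snap_cap_mid 0.48 [321. 356.] 782 ztop 30.8 mid [673.5  20.4  30.2] ext [23.6  4.4  6.7]
capped_tube_mid 0.67 [321. 356.] 740 ztop 30.5 mid [673.6  20.3  30.1] ext [23.8  4.5  7. ]
brass_die_mid 0.93 [204. 147.] 801 ztop 24.9 mid [584.  190.4  23.4] ext [15.9 16.1  4.5]
```

Request:
{"fn": "play_rows", "kwargs": {"motion": "0 0 3 45 0 0 0;0 0 0 45 0 0 0;0 0 0 28 0 0 0;0 0 0 13 0 0 0;0 0 0 4.5 0 0 0;0 0 0 0 0 0 0;0 0 0 0 0 0 0"}}

```text
time: 11.88
tcp_pos: [670.5, 126.3, 8.5]
tool_rot: [[0.0, 1.0, 0.002], [1.0, -0.0, 0.0], [0.0, 0.002, -1.0]]
ft_force: [0.2, -0.1, 0.2]
grip_width: 86.7
grip_force: 0.0
```

Request:
{"fn": "play_rows", "kwargs": {"motion": "1 0 0 0 0 0 0;1 0 0 0 0 0 0;1 0 0 0 0 0 0;1 0 0 0 0 0 0;1 0 0 0 0 0 0;1 0 0 0 0 0 0;1 0 0 0 0 0 0", "grip_force": 10}}

```text
time: 12.75
tcp_pos: [669.5, 126.0, 7.0]
tool_rot: [[0.0, 1.0, -0.0], [1.0, -0.0, -0.0], [-0.0, -0.0, -1.0]]
ft_force: [0.3, -0.4, -0.3]
grip_width: 43.2
grip_force: 10.0
```

Request:
{"fn": "play_rows", "kwargs": {"motion": "1 0 0 -10 0 0 0;1 0 0 -30 0 0 0;1 0 0 -40 0 0 0;1 0 0 -40 0 0 0;1 15 -40 0 0 0 0;1 18 -50 0 0 0 0;1 18 -50 0 0 0 0;1 15 -40 0 0 0 0;1 10 -19.5 0 0 0 0;1 0 0 0 0 0 0"}}

```text
time: 14.0
tcp_pos: [470.1, 202.7, 127.8]
tool_rot: [[-0.002, 1.0, 0.002], [1.0, 0.002, -0.001], [-0.001, 0.002, -1.0]]
ft_force: [0.3, 0.2, 0.8]
grip_width: 43.2
grip_force: 10.0
```

```bash
python3 wr.py w4 snap_cap_mid short_die_mid; python3 -c "
from h import *
p,d=camera('scene');cv2.imwrite('pics/s4.png',cv2.resize(p[180:460,130:450,::-1],None,fx=2,fy=2))
a=cv2.imread('pics/w4.png');b=cv2.imread('pics/s4.png');b=cv2.resize(b,(400,350));a=cv2.resize(a,(400,300))
cv2.imwrite('pics/c4.png',np.hstack([cv2.copyMakeBorder(a,0,50,0,0,0),b]))"
```

```text
14.0 [470.1 202.7 127.8] [ 23.  11. -53. 108.  10.  66. -34.] w 43.2
snap_cap_mid 0.56 [312. 274.] 4825 ztop 134.1 mid [471.  205.  171.1] ext [41.3 46.3 80.9]
short_die_mid 0.92 [310. 132.] 1069 ztop 26.0 mid [468.4 276.9  24.5] ext [19.6 19.5  4.6]
short_die_mid 0.16 [302. 112.] 31479 ztop 13.2 mid [465.8 268.1  12. ] ext [ 94.4 179.    3.7]
```

View pics/c4.png

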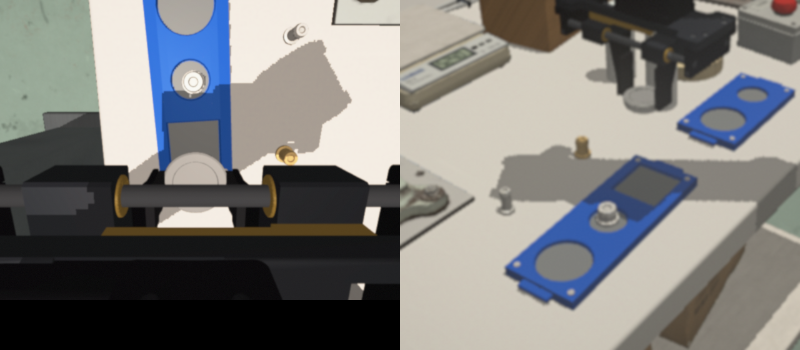

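The short die is seated in the small recess and the cap is held flat over the square one. I'll lower it.

Request:
{"fn": "play_rows", "kwargs": {"motion": "1 -0.8 0 40 0 0 0;1 0 0 40 0 0 0;1 0 0 20 0 0 0;1 0 0 9 0 0 0;1 0 0 4 0 0 0;1 0 0 0 0 0 0;1 0 0 0 0 0 0"}}

```text
time: 15.08
tcp_pos: [470.8, 201.5, 14.9]
tool_rot: [[0.0, 1.0, 0.002], [1.0, -0.0, 0.0], [0.0, 0.002, -1.0]]
ft_force: [0.5, -0.4, -0.1]
grip_width: 43.4
grip_force: 10.0
```

Request:
{"fn": "play_rows", "kwargs": {"motion": "1 0 0 0.8 0 0 0;0.3 0 0 0 0 0 0;0.3 0 0 0 0 0 0;0.3 0 0 0 0 0 0;0.3 0 0 0 0 0 0;0.3 0 0 -15 0 0 0;0 0 0 -40 0 0 0;0 0 0 -40 0 0 0;0 0 0 -25 0 0 0;0 20 20 0 0 0 0"}}

```text
time: 16.32
tcp_pos: [491.8, 220.6, 136.9]
tool_rot: [[0.002, 1.0, 0.006], [1.0, -0.002, -0.002], [-0.002, 0.006, -1.0]]
ft_force: [0.9, 0.1, 0.1]
grip_width: 85.9
grip_force: 0.0
```

Request:
{"fn": "play_rows", "kwargs": {"motion": "0 40 35 0 0 0 0;0 40 35 0 0 0 0;0 27 17 0 0 0 0;0 0 0 0 0 0 0;0 0 0 0 0 0 0"}}

```text
time: 16.95
tcp_pos: [576.7, 327.8, 133.7]
tool_rot: [[-0.0, 1.0, -0.0], [1.0, 0.0, -0.0], [-0.0, -0.0, -1.0]]
ft_force: [0.1, -0.1, -0.4]
grip_width: 87.1
grip_force: 0.0
```

```bash
python3 wr.py w5 tall_die_mid tray_three
python3 - <<'E'
from h import *
p,d=camera("top");W=world("top",d)
for q in["snap_cap_mid","short_die_mid"]:
    for r in cut_out("top",q)[:2]:
        w=W[r["pixels"]&(d>0)];print(q,r["p"],np.round(r["xy"]),np.round(np.median(w,0),1),np.round(np.percentile(w[:,2],90),1))
E
```

```text
16.95 [576.7 327.8 133.7] [  4.  31. -50.  86.  25.  74. -48.] w 87.1
tall_die_mid 0.87 [313. 231.] 493 ztop 30.8 mid [578.7 328.2  29.4] ext [11.7 12.   4.5]
tray_three 0.92 [161. 210.] 20424 ztop 13.2 mid [464.2 307.3  11.7] ext [ 96.3 195.5   4.5]
snap_cap_mid 0.88 [267. 295.] [470.5 202.4  18.4] 21.5
```

View pics/w5.png

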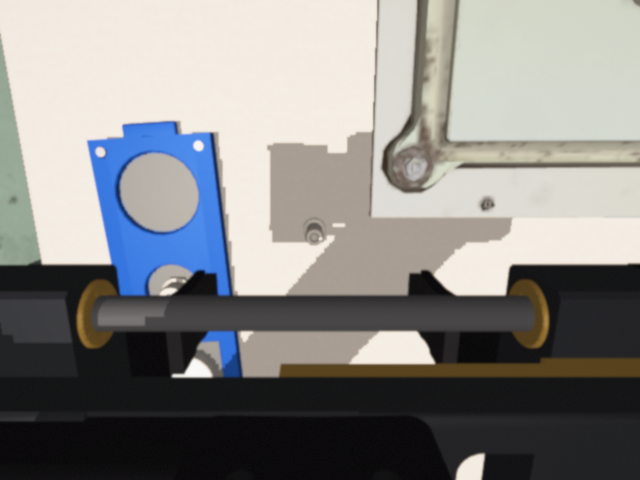

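Run:
```python
import numpy as np
W=np.load("w.npz")["W"]
for c,r in[(378,210),(450,212),(365,225),(500,212),(440,200)]: print(c,r,np.round(W[r,c],1))
```

```text
378 210 [628.  344.4   8.5]
450 212 [683.2 343.    9.5]
365 225 [ 6.197e+02  3.307e+02 -6.000e-01]
500 212 [722.1 342.7   8.4]
440 200 [675.2 352.    8. ]
```

Request:
{"fn": "play_rows", "kwargs": {"motion": "0.6 0 1 0 0 0 0;0.6 0 0 0 0 0 0;0.6 0 0 0 0 0 0;0.6 0 0 0 0 0 0", "grip_force": 15}}

```text
time: 17.75
tcp_pos: [578.0, 328.3, 133.2]
tool_rot: [[-0.0, 1.0, -0.0], [1.0, 0.0, -0.0], [-0.0, -0.0, -1.0]]
ft_force: [-0.1, 0.3, 0.6]
grip_width: 55.0
grip_force: 0.0
```

Clear of the plate. I'll descend to tip z ≈ 9 and grip.

Request:
{"fn": "play_rows", "kwargs": {"motion": "0.6 0 0 40 0 0 0;0.6 0 0 40 0 0 0;0.6 0 0 25 0 0 0;0.6 0 0 14 0 0 0;0.6 0 0 5 0 0 0;0.6 0 0 0 0 0 0;0.6 0 0 0 0 0 0"}}

```text
time: 18.62
tcp_pos: [578.7, 328.8, 10.4]
tool_rot: [[0.0, 1.0, 0.002], [1.0, -0.0, 0.001], [0.001, 0.002, -1.0]]
ft_force: [-0.2, 0.4, 1.1]
grip_width: 34.6
grip_force: 0.0
```

Request:
{"fn": "play_rows", "kwargs": {"motion": "1 0 0 0 0 0 0;1 0 0 0 0 0 0;1 0 0 0 0 0 0;1 0 0 0 0 0 0;1 0 0 0 0 0 0;1 0 0 0 0 0 0"}}

```text
time: 19.38
tcp_pos: [578.2, 328.2, 9.5]
tool_rot: [[0.0, 1.0, 0.0], [1.0, -0.0, -0.0], [-0.0, 0.0, -1.0]]
ft_force: [-0.7, -0.4, 3.6]
grip_width: 17.3
grip_force: 15.0
```

Request:
{"fn": "play_rows", "kwargs": {"motion": "1 0 0 -40 0 0 0;1 0 0 -50 0 0 0;1 0 0 -45 0 0 0;1 0 0 -35 0 0 0;1 -25 -8 0 0 0 0;1 -45 -13 0 0 0 0;1 -48 -13 0 0 0 0;1 -48 -13 0 0 0 0;1 -48 -13 0 0 0 0;1 -48 -13 0 0 0 0"}}

```text
time: 20.62
tcp_pos: [504.2, 64.6, 178.8]
tool_rot: [[0.0, 1.0, -0.0], [1.0, -0.0, -0.0], [-0.0, -0.0, -1.0]]
ft_force: [1.2, 0.3, 0.1]
grip_width: 17.4
grip_force: 15.0
```

Request:
{"fn": "play_rows", "kwargs": {"motion": "1 -48 -13 0 0 0 0;1 -45 -10 0 0 0 0;1 -28.5 -7 0 0 0 0;1 0 0 0 0 0 0;1 0 0 0 0 0 0"}}

```text
time: 21.25
tcp_pos: [475.1, -54.3, 179.1]
tool_rot: [[-0.001, 1.0, 0.0], [1.0, 0.001, 0.001], [0.001, 0.0, -1.0]]
ft_force: [-0.5, 0.5, -0.3]
grip_width: 17.0
grip_force: 15.0
```

```bash
python3 wr.py w6 tray_two tall_die_mid open_tube_mid
```

```text
21.25 [475.1 -54.3 179.1] [ 50.   1. -47. 109.   1.  71.   3.] w 17.0
tray_two 0.91 [312. 164.] 21541 ztop 13.3 mid [475.6 -12.8  11.8] ext [ 88.8 171.9   4.4]
tall_die_mid 0.75 [310. 281.] 895 ztop 196.5 mid [475.6 -35.5 228.2] ext [ 8.  27.9 70.5]
tall_die_mid 0.45 [585. 162.] 7581 ztop 118.3 mid [660.1  -1.6 117.1] ext [17.8 38.3  5. ]
open_tube_mid 0.7 [472. 220.] 3777 ztop 25.2 mid [608.1 -73.2  23.7] ext [98.8 64.   4.1]
open_tube_mid 0.67 [475. 117.] 8113 ztop 117.8 mid [576.3  27.4 116.7] ext [44.3 44.1  5.6]
```

View pics/w6.png

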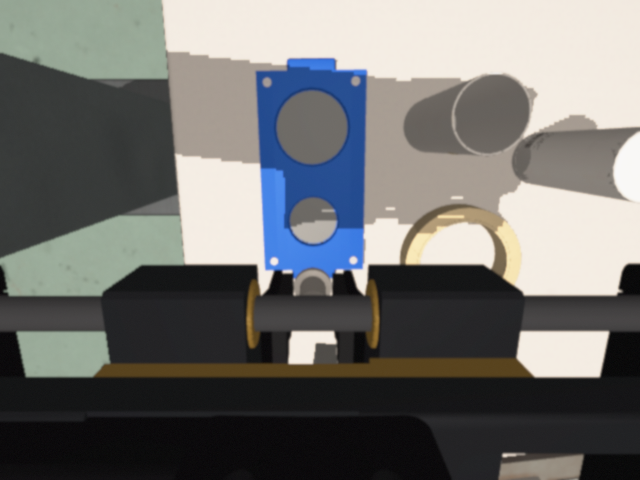

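Tray two's recesses show at (312,127) and (313,221), the die is held upright, and the open tube is at (490,113). I'll lower the die.

Request:
{"fn": "play_rows", "kwargs": {"motion": "1 -1 0 40 0 0 0;1 0 0 45 0 0 0;1 0 0 40 0 0 0;1 0 0 22 0 0 0;1 0 0 10 0 0 0;1 0 0 5 0 0 0;1 0 0 0 0 0 0;1 0 0 0 0 0 0"}}

```text
time: 22.45
tcp_pos: [475.8, -56.4, 18.1]
tool_rot: [[0.0, 1.0, 0.001], [1.0, -0.0, -0.001], [-0.001, 0.001, -1.0]]
ft_force: [-0.0, -0.2, 0.1]
grip_width: 17.2
grip_force: 15.0
```

Request:
{"fn": "play_rows", "kwargs": {"motion": "1 0 0 0.7 0 0 0;0.5 0 0 0 0 0 0;0.5 0 0 0 0 0 0;0.5 0 0 0 0 0 0;0.5 0 0 -20 0 0 0;0.3 0 0 -40 0 0 0;0 0 0 -50 0 0 0;0 0 0 -50 0 0 0;0 0 0 -20 0 0 0"}}

```text
time: 23.58
tcp_pos: [476.5, -56.3, 199.7]
tool_rot: [[0.0, 1.0, 0.004], [1.0, 0.0, -0.002], [-0.002, 0.004, -1.0]]
ft_force: [1.0, -1.0, -0.0]
grip_width: 75.2
grip_force: 0.0
```

Request:
{"fn": "play_rows", "kwargs": {"motion": "0 20 25 0 0 0 0;0 32 37 0 0 0 0;0 32 37 0 0 0 0;0 0 0 0 0 0 0;0 0 0 0 0 0 0"}}

```text
time: 24.2
tcp_pos: [573.5, 27.4, 196.0]
tool_rot: [[-0.0, 1.0, -0.001], [1.0, 0.0, -0.0], [-0.0, -0.001, -1.0]]
ft_force: [-0.3, -0.3, -0.5]
grip_width: 87.1
grip_force: 0.0
```

```bash
python3 wr.py w7 open_tube_mid
python3 - <<'E'
from h import *
p,d=camera("scene");W=world("scene",d)
for q in["tall_die_mid","short_die_mid","snap_cap_mid","open_tube_mid"]:
    for r in cut_out("scene",q)[:2]:
        w=W[r["pixels"]&(d>0)];print(q,r["p"],np.round(r["xy"]),np.round(np.median(w,0),1),np.round(np.percentile(w[:,2],95),1))
E
```

```text
24.2 [573.5  27.4 196. ] [ 39.  17. -53.  95.  14.  75. -16.] w 87.1
open_tube_mid 0.84 [316. 239.] 4528 ztop 118.0 mid [576.8  27.9 116.8] ext [44.  44.1  5.3]
open_tube_mid 0.21 [326.  22.] 704 ztop 24.9 mid [583.3 189.9  23.5] ext [15.9 15.8  5. ]
short_die_mid 0.74 [300. 351.] [464.1 281.8  22.6] 27.4
snap_cap_mid 0.95 [328. 327.] [468.2 205.6  19.5] 21.7
open_tube_mid 0.64 [337. 233.] [565.8  42.8  69.8] 117.4
open_tube_mid 0.57 [326. 326.] [468.4 205.4  19.5] 21.7
```

View pics/w7.png

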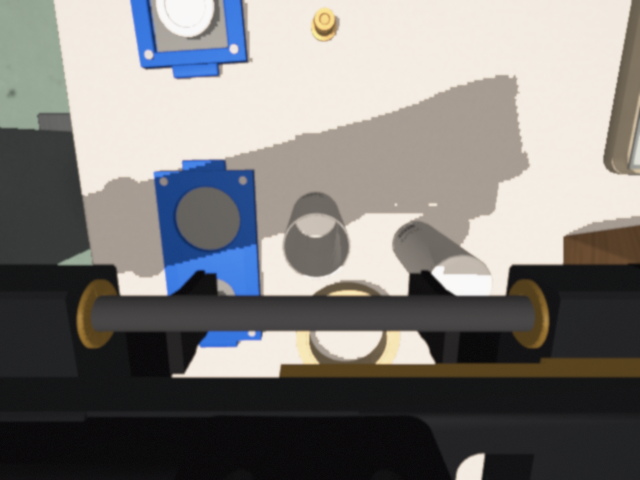

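Request:
{"fn": "play_rows", "kwargs": {"motion": "0.15 0 3 0 0 0 0;0.15 0 0 0 0 0 0;0.15 0 0 20 0 0 0;0.15 0 0 35 0 0 0;0.15 0 0 35 0 0 0;0.15 0 0 25 0 0 0;0.15 0 0 12 0 0 0;0.15 0 0 5 0 0 0;0.15 0 0 0 0 0 0", "grip_force": 12}}

```text
time: 25.68
tcp_pos: [577.3, 27.9, 64.8]
tool_rot: [[-0.0, 1.0, 0.0], [1.0, 0.0, 0.0], [0.0, 0.0, -1.0]]
ft_force: [-0.1, -0.4, -0.3]
grip_width: 74.3
grip_force: 0.0
```

Request:
{"fn": "play_rows", "kwargs": {"motion": "1 0 0 0 0 0 0;1 0 0 0 0 0 0;1 0 0 0 0 0 0;1 0 0 0 0 0 0;1 0 0 0 0 0 0;1 0 0 0 0 0 0"}}

```text
time: 26.42
tcp_pos: [577.1, 27.7, 64.7]
tool_rot: [[0.0, 1.0, 0.0], [1.0, -0.0, -0.0], [-0.0, 0.0, -1.0]]
ft_force: [0.0, -1.0, 1.2]
grip_width: 44.6
grip_force: 12.0
```

Request:
{"fn": "play_rows", "kwargs": {"motion": "1 0 0 -15 0 0 0;1 0 0 -30 0 0 0;1 0 0 -35 0 0 0;1 0 0 -20 0 0 0;1 20 -7 0 0 0 0;1 35 -12 0 0 0 0;1 40 -15 0 0 0 0;1 42 -15 0 0 0 0;1 42 -15 0 0 0 0;1 42 -15 0 0 0 0"}}

```text
time: 27.68
tcp_pos: [495.4, 250.9, 163.1]
tool_rot: [[-0.001, 1.0, -0.002], [1.0, 0.001, -0.001], [-0.001, -0.002, -1.0]]
ft_force: [0.3, 0.4, 0.4]
grip_width: 44.7
grip_force: 12.0
```

Request:
{"fn": "play_rows", "kwargs": {"motion": "1 42 -15 0 0 0 0;1 38 -13 0 0 0 0;1 20 -7 0 0 0 0;1 9 -3 0 0 0 0;1 0 0 0 0 0 0;1 0 0 0 0 0 0"}}

```text
time: 28.42
tcp_pos: [460.5, 356.5, 164.0]
tool_rot: [[0.002, 1.0, -0.0], [1.0, -0.002, -0.001], [-0.001, -0.0, -1.0]]
ft_force: [0.6, -0.0, -0.3]
grip_width: 44.3
grip_force: 12.0
```

```bash
python3 wr.py w8 tray_three;python3 -c "
from h import *
p,d=camera('scene');cv2.imwrite('pics/s8.png',cv2.resize(p[180:460,130:450,::-1],None,fx=2,fy=2))"
```

```text
28.425 [460.5 356.5 164. ] [  7.  22. -58.  96.  19.  73. -55.] w 44.3
tray_three 0.71 [311. 199.] 7481 ztop 13.3 mid [460.4 361.3  11.7] ext [90.4 90.   4.7]
```

View pics/s8.png

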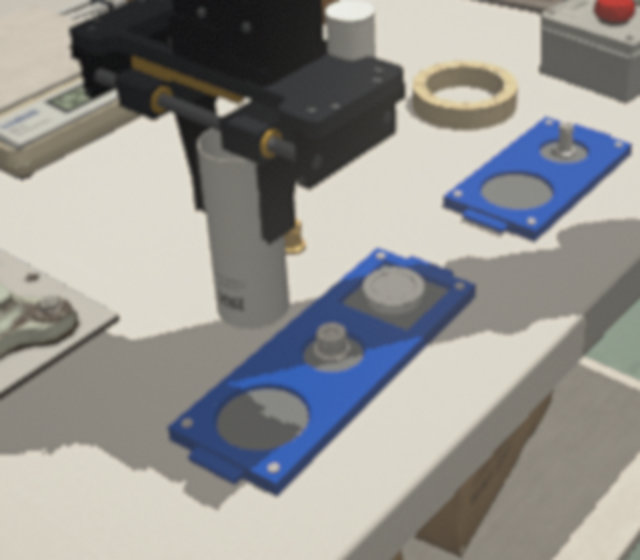

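The tube hangs upright, and both dies and the cap sit in their recesses. I'll lower the tube.

Request:
{"fn": "play_rows", "kwargs": {"motion": "1 1 0 25 0 0 0;1 0 0 30 0 0 0;1 0 0 20 0 0 0;1 0 0 10 0 0 0;1 0 0 4 0 0 0;1 0 0 2 0 0 0;1 0 0 0 0 0 0;1 0 0 0 0 0 0"}}

```text
time: 29.58
tcp_pos: [460.3, 359.0, 74.0]
tool_rot: [[0.0, 1.0, 0.001], [1.0, -0.0, 0.0], [0.0, 0.001, -1.0]]
ft_force: [0.0, 0.2, -1.1]
grip_width: 44.5
grip_force: 12.0
```

Request:
{"fn": "play_rows", "kwargs": {"motion": "1 -1 0 1 0 0 0;1 0 0 0.7 0 0 0;1 0 0 0 0 0 0;1 0 0 0 0 0 0"}}

```text
time: 30.08
tcp_pos: [460.0, 357.7, 71.8]
tool_rot: [[0.0, 1.0, -0.0], [1.0, -0.0, -0.0], [-0.0, -0.0, -1.0]]
ft_force: [0.0, 0.5, 0.4]
grip_width: 44.5
grip_force: 12.0
```

Request:
{"fn": "play_rows", "kwargs": {"motion": "0.3 0 0 0 0 0 0;0.3 0 0 0 0 0 0;0.2 0 0 0 0 0 0;0.1 0 0 0 0 0 0;0 0 0 -10 0 0 0;0 0 0 -30 0 0 0;0 0 0 -40 0 0 0;0 0 0 -40 0 0 0;0 0 0 0 0 0 0"}}

```text
time: 31.2
tcp_pos: [461.4, 359.7, 196.0]
tool_rot: [[-0.0, 1.0, 0.006], [1.0, 0.0, 0.004], [0.004, 0.006, -1.0]]
ft_force: [-0.1, 0.9, -0.3]
grip_width: 86.9
grip_force: 0.0
```

Request:
{"fn": "play_rows", "kwargs": {"motion": "0 -25 15 0 0 0 0;0 -42 25 0 0 0 0;0 -44 26 0 0 0 0;0 -44 26 0 0 0 0;0 -44 26 0 0 0 0;0 -44 26 0 0 0 0;0 -44 26 0 0 0 0;0 -42 25 0 0 0 0;0 -28 16 0 0 0 0;0 0 0 0 0 0 0"}}

```text
time: 32.45
tcp_pos: [671.6, -3.7, 190.3]
tool_rot: [[0.006, 1.0, -0.002], [1.0, -0.006, -0.001], [-0.001, -0.002, -1.0]]
ft_force: [-0.6, -0.1, -0.6]
grip_width: 87.3
grip_force: 0.0
```

```bash
python3 wr.py w9 capped_tube_mid
python3 - <<'E'
from h import *
p,d=camera("scene");W=world("scene",d)
for r in cut_out("scene","open_tube_mid")[:2]:
    w=W[r["pixels"]&(d>0)];t=w[w[:,2]>np.percentile(w[:,2],95)-4];print(r["p"],np.round((t.max(0)+t.min(0))/2,1),np.round(np.percentile(w[:,2],95),1))
E
```

```text
32.45 [671.6  -3.7 190.3] [ 33.  30. -49.  81.  23.  80. -17.] w 87.3
capped_tube_mid 0.6 [316. 234.] 4413 ztop 119.0 mid [6.737e+02 4.000e-01 1.178e+02] ext [40.5 41.1  3.5]
0.66 [459.  358.1 124.3] 124.4
```

Request:
{"fn": "play_rows", "kwargs": {"motion": "0.15 0 1 0 0 0 0;0.15 0 0 0 0 0 0;0.15 0 0 0 0 0 0;0.15 0 0 0 0 0 0", "grip_force": 15}}

```text
time: 33.15
tcp_pos: [672.0, 0.8, 191.9]
tool_rot: [[-0.0, 1.0, -0.0], [1.0, 0.0, -0.0], [-0.0, -0.0, -1.0]]
ft_force: [0.5, 0.0, -0.3]
grip_width: 74.5
grip_force: 0.0
```

Request:
{"fn": "play_rows", "kwargs": {"motion": "0.15 0 0.5 20 0 0 0;0.15 0 0 35 0 0 0;0.15 0 0 35 0 0 0;0.15 0 0 22 0 0 0;0.15 0 0 11 0 0 0;0.15 0 0 4 0 0 0;0.15 0 0 0 0 0 0;0.15 0 0 0 0 0 0"}}

```text
time: 34.15
tcp_pos: [673.3, 0.9, 66.0]
tool_rot: [[0.0, 1.0, 0.002], [1.0, -0.0, -0.0], [-0.0, 0.002, -1.0]]
ft_force: [0.2, -0.1, -0.4]
grip_width: 74.2
grip_force: 0.0
```

Request:
{"fn": "play_rows", "kwargs": {"motion": "1 0 0 0 0 0 0;1 0 0 0 0 0 0;1 0 0 0 0 0 0;1 0 0 0 0 0 0;1 0 0 0 0 0 0;1 0 0 0 0 0 0;1 0 0 0 0 0 0"}}

```text
time: 35.02
tcp_pos: [672.5, 0.7, 64.8]
tool_rot: [[0.0, 1.0, -0.0], [1.0, -0.0, -0.0], [-0.0, -0.0, -1.0]]
ft_force: [0.4, -0.3, 0.7]
grip_width: 45.0
grip_force: 15.0
```

Request:
{"fn": "play_rows", "kwargs": {"motion": "1 0 0 -15 0 0 0;1 0 0 -30 0 0 0;1 0 0 -35 0 0 0;1 0 0 -15 0 0 0;1 2 -20 0 0 0 0;1 5 -37 0 0 0 0;1 5 -42 0 0 0 0;1 5 -42 0 0 0 0;1 4 -35 0 0 0 0;1 3 -21.7 0 0 0 0"}}

```text
time: 36.28
tcp_pos: [472.8, 24.8, 159.3]
tool_rot: [[-0.0, 1.0, -0.001], [1.0, 0.0, -0.001], [-0.001, -0.001, -1.0]]
ft_force: [-0.0, -0.7, -0.4]
grip_width: 44.5
grip_force: 15.0
```

Request:
{"fn": "play_rows", "kwargs": {"motion": "1 0 0 0 0 0 0;1 0 0 0 0 0 0;1 0 0 0 0 0 0;1 0 0 20 0 0 0;1 0 0 30 0 0 0;1 0 0 20 0 0 0;1 0 0 9 0 0 0;1 0 0 5 0 0 0;1 0 0 0 0 0 0;1 0 0 0 0 0 0"}}

```text
time: 37.52
tcp_pos: [475.4, 24.7, 76.5]
tool_rot: [[0.0, 1.0, 0.001], [1.0, -0.0, -0.0], [-0.0, 0.001, -1.0]]
ft_force: [0.5, 0.1, -0.7]
grip_width: 44.4
grip_force: 15.0
```

Target tip z is about 71.9.

Request:
{"fn": "play_rows", "kwargs": {"motion": "1 0 0 2.5 0 0 0;1 0 0 1 0 0 0;1 0 0 0 0 0 0;1 0 0 0 0 0 0;1 0 0 0 0 0 0"}}

```text
time: 38.15
tcp_pos: [474.9, 24.7, 72.4]
tool_rot: [[0.0, 1.0, 0.0], [1.0, -0.0, -0.0], [-0.0, 0.0, -1.0]]
ft_force: [-0.0, -0.8, -0.7]
grip_width: 44.5
grip_force: 15.0
```

Request:
{"fn": "play_rows", "kwargs": {"motion": "1 0 0 0.6 0 0 0;1 0 0 0 0 0 0;0.3 0 0 0 0 0 0;0.3 0 0 0 0 0 0;0.2 0 0 0 0 0 0;0.1 0 0 0 0 0 0;0 0 0 -10 0 0 0;0 0 0 -30 0 0 0;0 0 0 -45 0 0 0;0 0 0 -45 0 0 0"}}

```text
time: 39.4
tcp_pos: [474.7, 25.1, 203.6]
tool_rot: [[-0.001, 1.0, 0.0], [1.0, 0.001, -0.0], [-0.0, 0.0, -1.0]]
ft_force: [0.6, -0.1, 0.2]
grip_width: 87.3
grip_force: 0.0
```

Request:
{"fn": "play_rows", "kwargs": {"motion": "0 -20 10 -20 0 0 0;0 -40 15 0 0 0 0;0 -45 15 0 0 0 0;0 -45 15 0 0 0 0;0 -45 10 0 0 0 0;0 -45 10 0 0 0 0;0 -20 0 0 0 0 0;0 0 0 0 0 0 0;0 0 0 0 0 0 0;0 0 0 0 0 0 0"}}

```text
time: 40.65
tcp_pos: [550.1, -233.1, 222.3]
tool_rot: [[-0.003, 1.0, 0.0], [1.0, 0.003, -0.0], [-0.0, 0.0, -1.0]]
ft_force: [0.6, -0.3, 0.7]
grip_width: 87.5
grip_force: 0.0
```

Run:
```python
from h import *
print(state()["time"])
out=[]
for n in["top","scene"]:
    p,d=camera(n);W=world(n,d);out.append(p[200:340,150:470] if n=="top" else p[190:440,190:470])
    for q in["capped_tube_mid","open_tube_mid","tall_die_mid","short_die_mid","snap_cap_mid","brass_die_mid","tape"]:
        for r in cut_out(n,q)[:1]:
            w=W[r["pixels"]&(d>0)];zt=np.percentile(w[:,2],95);t=w[w[:,2]>zt-4];print(n,q,round(r["p"],2),"ztop",round(zt,1),np.round((t.max(0)+t.min(0))/2,1))
a=cv2.resize(out[0],(560,245));b=cv2.resize(out[1],(392,350));b=cv2.copyMakeBorder(b,0,0,0,168,0)
cv2.imwrite("pics/f.png",np.vstack([a,b])[:,:,::-1])
```

```text
40.65
top capped_tube_mid 0.64 ztop 128.2 [475.5  24.4 127.6]
top open_tube_mid 0.57 ztop 27.7 [606.4 -91.2  27. ]
top tall_die_mid 0.61 ztop 41.0 [474.1 -55.9  39.7]
top short_die_mid 0.7 ztop 27.9 [468.5 276.2  26.8]
top snap_cap_mid 0.93 ztop 22.4 [471.8 202.2  22.1]
top brass_die_mid 0.61 ztop 26.2 [581.6 188.8  24.8]
top tape 0.83 ztop 27.7 [606.4 -91.2  27. ]
scene capped_tube_mid 0.57 ztop 126.7 [474.3  26.1 126. ]
scene open_tube_mid 0.57 ztop 124.4 [458.7 358.  124.3]
scene tall_die_mid 0.69 ztop 124.5 [458.7 358.  124.3]
scene short_die_mid 0.76 ztop 27.3 [467.5 278.   26.1]
scene snap_cap_mid 0.8 ztop 21.9 [470.1 202.6  20.7]
scene brass_die_mid 0.7 ztop 26.2 [582.1 191.2  25.1]
scene tape 0.56 ztop 26.8 [609.8 -88.7  25.7]
```

View pics/f.png

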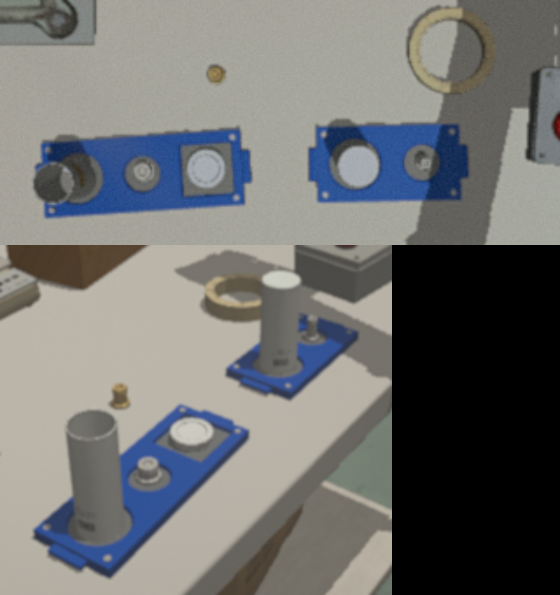

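All five items are upright and seated in the correct recesses, and the brass die and tape haven't moved.

```bash
python3 -c "
from plant import *
print(finish_job())"
```

```text
the job is handed in; nothing more can be done
None
```

Both kits are made up and the job is handed in: all five items are upright and seated in their recesses, the brass die and tape roll are where they were, and the last clock reading before hand-in was 40.65 s of the 138 s allowed.

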